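# Set up a footed slat for gluing under a weight

## Robot

A 6-joint arm with a two-finger parallel gripper is mounted at the origin on the work surface; the furniture and walls round the work are solid. World frame = base frame: x ahead of the robot, y to its left, z up, the work surface at z = 0. Lengths are in m, angles in rad, forces in N, time in s.
With the tool pointing down it reaches from about 0.35 to 0.775 m from the base axis. Payload 7.3 kg.
Tool frame: the origin (TCP) lies on the centre line of the jaws, within the pads' length; the fingertips stand 11 mm ahead of it and the grasp point (between the pads) lies 8 mm behind it; z points along the fingers, y is the direction in which the jaws open and shut (so a half turn about z gives the same grasp; the last joint's range is limited). The gripper opens to 92 mm and grips with 3 to 60 N. Pads are 19 mm wide; open, the fingers measure 130 mm over their backs; the gripper's body (75 mm by 190 mm) begins 47 mm behind the grasp point.
Start: joints at [-1.433, 0.342, 1.524, -0, 1.275, -0.146], TCP at [0.147, -0.504, 0.238] pointing down, gripper open.
Joint ranges: [-2.53, 2.53], [-0.77, 2.02], [0.04, 2.7], [-1, 4.14], [0.28, 2.66], [-3.11, 3.11]. Speed limits (rad/s): [2.57, 2.57, 3.14, 3.14, 3.14, 3.14].

## Interface

Orientations are given as [roll, pitch, yaw] about the fixed x, y, z axes, in that order (R = Rz(yaw) Ry(pitch) Rx(roll)).
In Python, from cell import robot gives the robot as it stands.
- The arm moves only by the tool jog_arm, never from a script. Its argument "deltas" is one flat list of numbers, 6 for each row, row after row: the shift along the world's x, y, z in units of 0.1 m (1.0 is 0.1 m), then the turn, a rotation vector about the world's x, y, z in units of 90 degrees (1.0 is 90 degrees). A call has 1 to 5 rows; each row is the pose to reach, as a shift and turn from the pose commanded when the call began; what a row does not reach only later rows make up. A row lasts 1/12 s, in which the tool goes at most 41.7 mm and 7.16 degrees, less where a joint would pass 70% of its speed; a pose out of reach is approached as far as the arm can. A call with a number of a shift or a turn outside -1 to 1 is refused whole. A call with a gripper value outside its range is refused whole. "claw" is the opening, from 0 (shut) to 1 (fully open), set as the call begins (left out, the last holds). The fingers move at their own pace and stop on an object; "newtons" is the grip in N (left out, the last holds). Time passes only in rows, so rows that repeat a pose let the fingers close. It gives the time, the measured TCP pose, the force and the opening at its end, in the units of the state.
- robot.observe(): the state, without advancing time (a new reading comes with each control period).
- robot.read_camera(name): name is "scene" or "side" or "wrist"; returns the picture (480x640x3 uint8, red, green, blue); there is no depth.
- robot.camera_params(name): a dict with "fx", "fy", "cx", "cy" (pixels), "R" (3x3) and "t" (3): a world point X has camera coordinates R X + t. Camera axes: x right, y down, z forward; pixel columns grow to the right and rows downward; lengths in m; the calibration is good to about 2 mm. The wrist camera is an equidistant fisheye: a pixel r from the principal point sees the ray r / f radians off the axis. A picture is of the moment at which its call begins: read the wrist's pose just before it. camera_params takes no time and is no camera call; for the wrist camera it gives the pose at the moment of the call.
- robot.hand_in(): hands the job in, once; it reports no verdict.
The state is a dict: "time": time; "qpos": joint angles; "qvel": joint speeds; "joint_efforts": joint torques, N m; "tool_pos": TCP position; "tool_rot": TCP orientation; "contact_force": force on the tool from outside, world axes, zero at the start; "torque": the same for the moment, N m; "opening": finger opening in m.
Only numpy, scipy, OpenCV 4.12 (cv2) and the standard library are available. Lean on these libraries where they do the work, as an engineer would, in place of code of your own. Each camera call takes 0.05 s, during which the arm holds its last target. There are 200 camera calls.

## Task

Set up the glue-up on the plywood board: lay the broad brown piece flat along the board's left edge and the pale piece flat along its right edge (left and right as the robot looks at it), each running front to back, centred front to back on the board, with its outer long side flush with that edge. Lay the long thin brown slat across the middle of both, centred left to right, and set the steel block flat on the middle of the slat, lengthwise along it, to press it down. Leave the chunky block, the sanding block and the tape measure where they are.

Things in the scene. Friction and masses are not known exactly. Their poses are not given: they have to be found in the camera images.
- board: fixed plywood board lying flat on the black table, 160 (x, front to back) by 180 (y, right to left) by 15 mm high, two small screw heads at the middle of its top. It stands turned by at most 0.3 rad either way. Origin at the centre of the underside; x points to the back, away from the robot, y to its left edge (the left edge is at y = +90, the right edge at y = -90), z up. It does not move.
- broad_piece: broad brown wood offcut, loose, a flat plain board 55 (x) by 120 (y) by 18 mm high, 0.08 kg. Origin at the centre of the underside; z up; its long side runs along its y, its width along its x. Alike turned half round.
- pale_piece: pale striped-edge wood offcut, loose, 40 (x) by 160 (y) by 18 mm high, 0.08 kg; the only light-coloured strip. Origin at the centre of the underside; z up; its long side runs along its y, its width along its x. Alike turned half round.
- slat: long thin brown wood slat, loose, 35 (x) by 200 (y) by 16 mm high, 0.08 kg; the longest piece. Origin at the centre of the underside; z up; its long side runs along its y, its width along its x. Alike turned half round.
- steel_block: bare steel setup block, loose, 50 (x) by 75 (y) by 25 mm high, 0.65 kg, a row of three round black bolt holes showing on its top. Origin at the centre of the underside; z up; its long side runs along its y, its width along its x. Alike turned half round.
- chunky_block: short chunky brown wood block, loose, 50 by 75 by 30 mm high. Not part of the job; leave it. Origin at the centre of the underside.
- sanding_block: cork sanding block in red-brown abrasive paper, loose, 62 by 111 by 32 mm high. Not part of the job; leave it. Origin at the centre of the underside.
- tape_measure: yellow and black pocket tape measure standing on its edge, loose, 35 by 93 by 66 mm high. Not part of the job; leave it. Origin at the underside.
Mind the look-alikes: they are no part of the job. Leave any orange look-alike of the slat alone.

How it is judged:
By the outcome, as a careful person would: the job done as asked, in the order asked, and still so for the second after the job is handed in, with the robot touching nothing.
It also fails if it takes over 104 s, if anything falls off the work surface, if the arm or the gripper's body presses on something with over 40 N, if the wrist force passes 120 N, or if a joint passes its speed limit or range.

## Working session

There is one attempt and no reset: what is moved stays moved. The work goes in short steps, Python scripts to look and compute and a tool call to move; the robot and the scene stay as the last step left them, time stands still between calls to the robot, and variables do not carry over. Pictures are saved under pics/ and viewed, about 12 in all and at most 16, crops included, and the job is handed in when it is done.

Besides the shell and the picture viewer there is one more tool, called after ">>>" in YAML: its name, and indented under it one key for each argument. jog_arm: Moves the arm, as the interface text tells. Its arguments: {"type":"object","properties":{"deltas":{"type":"array","items":{"type":"number"}},"claw":{"type":"number"},"newtons":{"type":"number"}},"required":["deltas"]}

```bash
mkdir -p pics; ls; python3 - <<'E'
from cell import robot
import cv2
for n in("scene","side","wrist"):
    im=robot.read_camera(n); cv2.imwrite(f"pics/{n}0.png",im[:,:,::-1]); p=robot.camera_params(n); print(n,p)
print(robot.observe())
E
```

```text
pics
scene {'fx': 568.347339738997, 'fy': 568.347339738997, 'cx': 322.1952425233178, 'cy': 236.49526935715588, 'R': array([[-0.65084743, -0.75890415, -0.02149698],
       [-0.46151493,  0.41796741, -0.78250062],
       [ 0.602828  , -0.49936734, -0.62227861]]), 't': array([0.36954349, 0.28872549, 0.87825765])}
side {'fx': 483.6726657706273, 'fy': 483.6726657706273, 'cx': 324.3376108904218, 'cy': 246.70661944135657, 'R': array([[ 0.9988674 ,  0.04704032, -0.00715033],
       [ 0.02565753, -0.65907199, -0.75164207],
       [-0.04007006,  0.7506073 , -0.65953246]]), 't': array([-0.55536356,  0.03458422,  1.03261259])}
wrist {'fx': 371.64829954431775, 'fy': 371.64829954431775, 'cx': 321.2911124185491, 'cy': 239.87340324763153, 'R': array([[ 0.27996217, -0.96001009, -0.00134463],
       [-0.91912233, -0.2684422 ,  0.2883625 ],
       [-0.27719187, -0.07949471, -0.95752037]]), 't': array([-0.52431625, -0.03646854,  0.39029825])}
{'time': 0.15, 'qpos': array([-1.43298865e+00,  3.42563137e-01,  1.52476749e+00, -3.31018976e-06,
        1.27539741e+00, -1.46003473e-01]), 'qvel': array([-5.36545020e-04, -2.71253171e-03, -3.09324589e-03,  5.29412338e-05,
       -1.20744721e-03, -3.54522195e-04]), 'joint_efforts': array([ 1.03226554e-03, -4.31470299e+01, -2.44354677e+01,  7.17295683e-02,
        5.37100970e-02, -8.40574057e-05]), 'tool_pos': array([ 0.14698859, -0.50371316,  0.23721488]), 'tool_rot': array([-3.14046889e+00, -1.62049056e-04,  2.83812028e-01]), 'contact_force': array([-0.30420186,  0.06909804,  0.40439026]), 'torque': array([-0.00341792,  0.01722975, -0.01389985]), 'opening': 0.09195106419957622}
```

View pics/scene0.png

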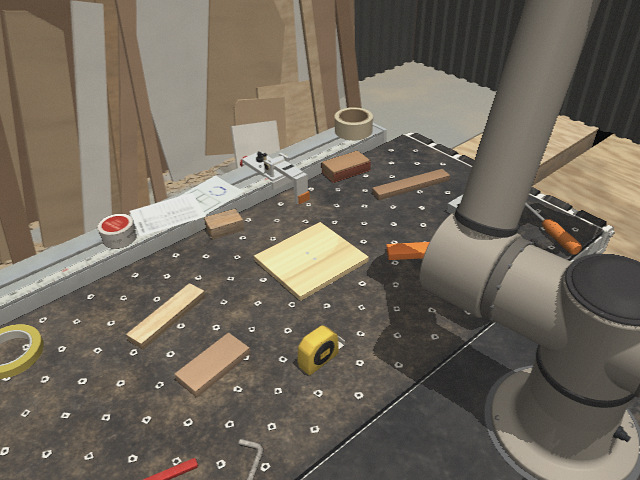

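View pics/side0.png

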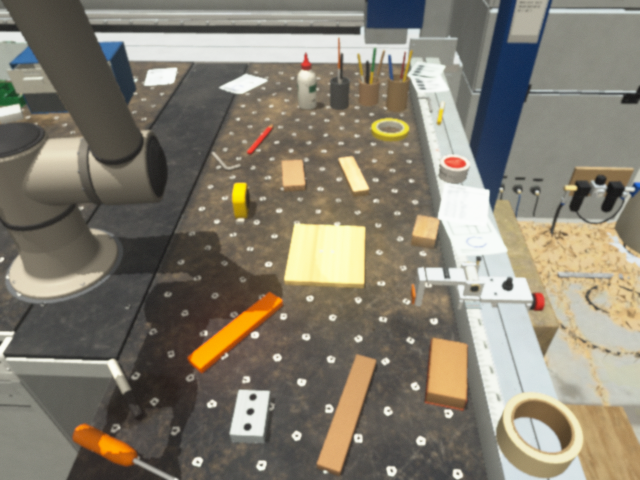

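The scene view shows the board at about (312,260), the pale piece at (166,313), the broad piece at (212,362), the chunky block at (225,222), the sanding block at (346,165) and the slat at (411,183). In the side view the steel block is at (250,415), the slat at (347,412) and the orange look-alike at (237,331). Next I segment these for rough poses.

```bash
cat > h.py <<'E'
from cell import robot
import numpy as np, cv2
def cast(p,px,z,fish=False):
    "pixels -> world points on the plane at height z"
    u=(np.atleast_2d(px).astype(float)-[p['cx'],p['cy']])/[p['fx'],p['fy']]
    if fish:
        r=np.linalg.norm(u,axis=1,keepdims=True)+1e-12
        d=np.hstack([u/r*np.sin(r),np.cos(r)])
    else: d=np.hstack([u,np.ones((len(u),1))])
    R,t=np.array(p['R']),np.array(p['t']); c=-R.T@t; d=d@R
    return c+d*((z-c[2])/d[:,2])[:,None]
def rect(W):
    "min-area rectangle of world xy points, mm: centre, short, long, heading of long side (rad, about +x)"
    b=cv2.minAreaRect((np.asarray(W)[:,:2]*1000).astype(np.float32)); q=cv2.boxPoints(b)
    e=[q[1]-q[0],q[2]-q[1]]; e.sort(key=np.linalg.norm)
    a=np.arctan2(e[1][1],e[1][0]); a=(a+np.pi/2)%np.pi-np.pi/2
    return np.round(b[0],1),np.round([np.linalg.norm(x) for x in e],1),round(float(a),4)
E
python3 - <<'E'
from h import *
for n in("scene","side"):
    im=cv2.imread(f"pics/{n}0.png"); p=robot.camera_params(n)
    h=cv2.cvtColor(im,cv2.COLOR_BGR2HSV)
    seeds=dict(scene=dict(board=(312,260,15),pale=(166,313,18),broad=(212,355,18),slat=(411,183,16),chunky=(225,220,30),sand=(346,162,32)),
      side=dict(board=(327,255,15),pale=(353,173,18),broad=(293,173,18),slat=(347,412,16),steel=(240,400,25),chunky=(425,230,30),sand=(447,372,32),orange=(237,331,16)))[n]
    for k,(x,y,z) in seeds.items():
        m=np.zeros((482,642),np.uint8); c=im.copy()
        cv2.floodFill(c,m,(x,y),0,(6,6,6),(6,6,6),4|cv2.FLOODFILL_MASK_ONLY|(255<<8))
        ct=max(cv2.findContours(m[1:-1,1:-1],0,1)[0],key=cv2.contourArea)[:,0]
        print(n,k,cv2.contourArea(ct),*rect(cast(p,ct,z/1000)))
p=robot.camera_params('wrist');print(-np.array(p['R']).T@p['t'])
E
```

```text
scene board 4029.0 [552.7  43.8] [156.2 176.5] 1.5474
scene pale 955.0 [608.2 347.8] [ 37.6 157.8] -1.31
scene broad 1593.0 [451.9 345.2] [ 52.5 117.7] -1.4286
scene slat 496.0 [ 604.5 -319.1] [ 32.4 195.8] 1.2812
scene chunky 264.0 [770.  117.9] [46.3 70.3] 1.3375
scene sand 408.5 [ 764.3 -247.5] [ 55.2 103.5] 1.3851
side board 3905.5 [557.   42.2] [154.6 180.1] 1.5594
side pale 371.0 [613.9 347. ] [ 35.8 152.5] -1.3268
side broad 436.5 [458. 345.] [ 51.9 114.1] -1.4596
side slat 2217.0 [ 609.3 -322. ] [ 32.2 197.3] 1.2797
side steel 1283.0 [ 457.9 -341.9] [48.6 72.4] -1.5403
side chunky 366.5 [775.4 117.6] [46.9 71.7] 1.37
side sand 1819.0 [ 769.9 -251.7] [ 56.  108.7] 1.4029
side orange 982.5 [ 393.1 -186.7] [ 30.  155.4] 0.923
[ 0.22145717 -0.48211194  0.38352967]
```

View pics/wrist0.png

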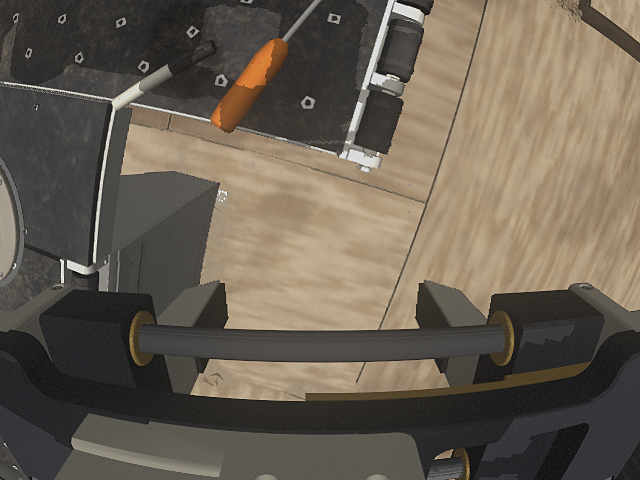

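Both views agree to about 5 mm and the sizes match those given. I go over the board first.

>>> jog_arm:
  deltas: [0.76,0.88,0,0,0,0.1,0.76,0.88,0,0,0,0.1,0.76,0.88,0,0,0,0.1]
  claw: 1

```text
time: 0.4
tool_pos: [0.2238, -0.414, 0.2372]
tool_rot: [-3.14, -0.001, 0.442]
contact_force: [1.7, -1.4, -0.3]
opening: 0.0918
```

>>> jog_arm:
  deltas: [0.76,0.88,0,0,0,0.1,0.76,0.88,0,0,0,0.1,0.76,0.88,0,0,0,0.1]

```text
time: 0.65
tool_pos: [0.3001, -0.3256, 0.2376]
tool_rot: [-3.141, -0.001, 0.6]
contact_force: [1.3, -0.9, -0.7]
opening: 0.0921
```

>>> jog_arm:
  deltas: [0.76,0.88,0,0,0,0.1,0.76,0.88,0,0,0,0.1,0.76,0.88,0,0,0,0.1]

```text
time: 0.9
tool_pos: [0.3762, -0.2376, 0.2377]
tool_rot: [-3.141, -0.0, 0.758]
contact_force: [-0.1, -0.1, -0.2]
opening: 0.0915
```

>>> jog_arm:
  deltas: [0.76,0.88,0,0,0,0.1,0.76,0.88,0,0,0,0.1,0.76,0.88,0,0,0,0.1]

```text
time: 1.15
tool_pos: [0.4523, -0.1495, 0.2377]
tool_rot: [-3.142, -0.0, 0.915]
contact_force: [-0.2, -0.9, 0.0]
opening: 0.0918
```

>>> jog_arm:
  deltas: [0.76,0.88,0,0,0,0.1,0.76,0.88,0,0,0,0.1,0.76,0.88,0,0,0,0.1,0.76,0.88,0,0,0,0.1,0.76,0.88,0,0,0,0.1]

```text
time: 1.57
tool_pos: [0.5274, -0.0626, 0.237]
tool_rot: [-3.141, 0.0, 1.072]
contact_force: [-0.9, -1.2, -0.4]
opening: 0.0916
```

```bash
cat >> h.py <<'E'
def proj(p,X):
    c=np.array(p['R'])@X+p['t']; r=np.hypot(*c[:2]); th=np.arctan2(r,c[2])
    return np.array([p['cx'],p['cy']])+p['fx']*th*c[:2]/r
def shot(name):
    p=robot.camera_params('wrist'); im=robot.read_camera('wrist')[:,:,::-1].copy()
    cv2.imwrite(f"pics/{name}.png",im); return p,im
def top(p,im,X,tol=6):
    "rectangle of the evenly coloured top face holding world point X (m)"
    s=tuple(int(v) for v in np.round(proj(p,np.array(X))))
    m=np.zeros((482,642),np.uint8); g=cv2.GaussianBlur(im,(3,3),0)
    cv2.floodFill(g,m,s,0,(tol,)*3,(tol,)*3,4|cv2.FLOODFILL_MASK_ONLY|(255<<8))
    ct=max(cv2.findContours(m[1:-1,1:-1],0,1)[0],key=cv2.contourArea)[:,0]
    print(s,'area',cv2.contourArea(ct),'px x',ct[:,0].min(),ct[:,0].max(),'y',ct[:,1].min(),ct[:,1].max())
    return rect(cast(p,ct,X[2],True))
E
python3 - <<'E'
from h import *
p,im=shot("w1")
print(*top(p,im,(.535,.06,.015)))
E
```

```text
(269, 98) area 17060.5 px x 200 406 y 52 189
[555.4  27.9] [150.5 156.4] -0.0235
```

View pics/w1.png

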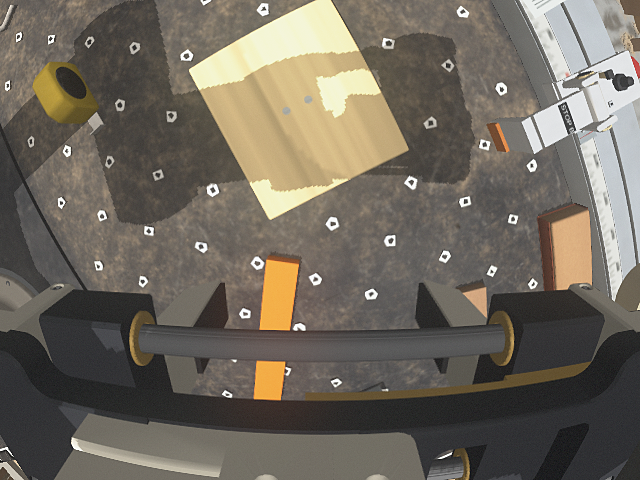

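The wrist view shows the board partly in shadow, with corners at about (190,72), (333,0), (408,150) and (271,219). I shift so the board lies under the camera and mask by colour.

>>> jog_arm:
  deltas: [-0.1,0.4,0,0,0,0,-0.1,0.4,0,0,0,0,-0.1,0.4,0,0,0,0,-0.1,0.4,0,0,0,0]

```text
time: 1.95
tool_pos: [0.5167, -0.0251, 0.238]
tool_rot: [3.141, 0.0, 1.068]
contact_force: [-0.1, 0.2, 0.0]
opening: 0.0921
```

```bash
cat >> h.py <<'E'
def comp(p,im,X,thr=35):
    "the same by a wood-colour mask (red minus blue), robust to shadow"
    d=cv2.subtract(im[:,:,2],im[:,:,0]); d=cv2.GaussianBlur(d,(3,3),0)
    m=cv2.morphologyEx((d>thr).astype(np.uint8),cv2.MORPH_OPEN,np.ones((5,5)))
    s=np.round(proj(p,np.array(X))).astype(int)
    ct=[c for c in cv2.findContours(m,0,1)[0] if cv2.pointPolygonTest(c,(int(s[0]),int(s[1])),True)>-6]
    ct=max(ct,key=cv2.contourArea)[:,0]
    print('area',cv2.contourArea(ct),'px x',ct[:,0].min(),ct[:,0].max(),'y',ct[:,1].min(),ct[:,1].max())
    return rect(cast(p,ct,X[2],True))
E
python3 - <<'E'
from h import *
p,im=shot("w2")
for t in (25,35,50): print(*comp(p,im,(.54,.06,.015),t))
E
```

```text
area 28836.0 px x 214 431 y 15 246
[555.1  39.6] [163.3 221.4] 1.5474
area 25961.0 px x 214 431 y 21 244
[555.8  40.5] [160.2 180.8] 1.5469
area 21615.0 px x 218 430 y 47 228
[555.9  40.6] [158.4 179.1] 1.5485
```

Board: centre (555.8, 40.5), yaw -0.024, measured 160.2 x 180.8 mm, which fits. Next the broad piece.

>>> jog_arm:
  deltas: [-0.17,0.98,0,0,0,0.134,-0.17,0.98,0,0,0,0.134,-0.17,0.98,0,0,0,0.134]

```text
time: 2.25
tool_pos: [0.4992, 0.0758, 0.2378]
tool_rot: [-3.141, -0.001, 1.283]
contact_force: [-0.3, -0.5, -1.1]
opening: 0.092
```

>>> jog_arm:
  deltas: [-0.17,0.98,0,0,0,0.134,-0.17,0.98,0,0,0,0.134,-0.17,0.98,0,0,0,0.134]

```text
time: 2.5
tool_pos: [0.4824, 0.1745, 0.2378]
tool_rot: [-3.141, -0.001, 1.495]
contact_force: [0.3, -0.3, 0.6]
opening: 0.092
```

>>> jog_arm:
  deltas: [-0.17,0.98,0,0,0,0.134,-0.17,0.98,0,0,0,0.134,-0.17,0.98,0,0,0,0.134,-0.17,0.98,0,0,0,0.134,-0.17,0.98,0,0,0,0.134]

```text
time: 2.92
tool_pos: [0.4664, 0.2696, 0.2375]
tool_rot: [3.142, 0.001, 1.701]
contact_force: [-0.8, -1.3, -0.7]
opening: 0.0918
```

```bash
python3 - <<'E'
from h import *
p,im=shot("w3")
for t in (25,35,50): print(*comp(p,im,(.455,.345,.018),t))
for t in (25,35,50): print(*comp(p,im,(.612,.347,.018),t))
o=robot.observe();print(o['tool_pos'],o['tool_rot'])
E
```

```text
area 13080.5 px x 241 348 y 20 195
[426.9 368.1] [106.2 176.6] -1.4597
area 8406.0 px x 262 348 y 64 195
[439.6 346.5] [ 84.1 130.6] -1.4455
area 6548.5 px x 289 347 y 74 194
[452.9 343.6] [ 56.4 119.3] -1.4359
area 5304.5 px x 440 488 y 79 233
[607.  345.2] [ 47.7 161.7] -1.3194
area 4305.0 px x 449 488 y 80 232
[609.7 345.7] [ 41.2 159.8] -1.3158
area 3670.0 px x 450 487 y 116 231
[614.5 328.4] [ 39.4 122.4] -1.3109
[0.46652781 0.26881161 0.2375683 ] [-3.14147289e+00  7.69599104e-04  1.69965213e+00]
```

View pics/w3.png

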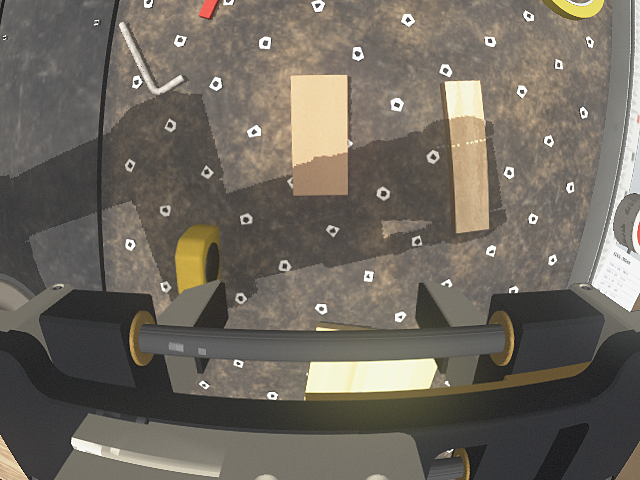

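The broad piece spans px (290–348, 74–195) and the pale one (443–489, 80–233). The tape measure is near (197,260), so I check its clearance to the gripper body.

```bash
python3 - <<'E'
from h import *
p=robot.camera_params('wrist')
print(cast(p,[(180,232),(218,228),(220,270),(176,285)],.066,True).round(3))
print(cast(robot.camera_params('side'),[(233,184),(249,184),(249,212),(233,218)],.066).round(3))
E
```

```text
[[0.337 0.242 0.066]
 [0.374 0.25  0.066]
 [0.377 0.209 0.066]
 [0.332 0.187 0.066]]
[[0.332 0.214 0.066]
 [0.369 0.215 0.066]
 [0.387 0.107 0.066]
 [0.356 0.085 0.066]]
```

>>> jog_arm:
  deltas: [-0.135,0.75,-0.9,0,0,0.004,-0.135,0.75,-0.9,0,0,0.004,-0.135,0.75,-0.9,0,0,0.004,-0.135,0.75,-0.9,0,0,0.004]

```text
time: 3.3
tool_pos: [0.4501, 0.3445, 0.1423]
tool_rot: [-3.133, 0.003, 1.706]
contact_force: [-2.3, -1.4, -0.6]
opening: 0.0916
```

>>> jog_arm:
  deltas: [0,0,-0.4,0,0,0,0,0,-0.8,0,0,0,0,0,-0.9,0,0,0,0,0,-0.9,0,0,0]

```text
time: 3.63
tool_pos: [0.4519, 0.3424, 0.0557]
tool_rot: [-3.136, 0.003, 1.705]
contact_force: [-0.3, -0.5, 0.3]
opening: 0.0919
```

>>> jog_arm:
  deltas: [0,0,-0.15,0,0,0,0,0,-0.3,0,0,0,0,0,-0.43,0,0,0,0,0,-0.43,0,0,0,0,0,-0.43,0,0,0]

```text
time: 4.05
tool_pos: [0.454, 0.3448, 0.0168]
tool_rot: [3.139, -0.001, 1.706]
contact_force: [-0.5, 1.4, 0.4]
opening: 0.0919
```

>>> jog_arm:
  deltas: [0,0,0,0,0,0,0,0,0,0,0,0,0,0,0,0,0,0,0,0,0,0,0,0,0,0,0,0,0,0]
  claw: 0
  newtons: 25

```text
time: 4.47
tool_pos: [0.4527, 0.3451, 0.0152]
tool_rot: [3.141, -0.0, 1.707]
contact_force: [-0.2, 0.2, 0.2]
opening: 0.0632
```

>>> jog_arm:
  deltas: [0,0,0,0,0,0,0,0,0,0,0,0,0,0,0,0,0,0]

```text
time: 4.72
tool_pos: [0.4527, 0.3451, 0.0149]
tool_rot: [3.141, -0.0, 1.707]
contact_force: [0.5, -1.5, 1.8]
opening: 0.0547
```

>>> jog_arm:
  deltas: [0,0,0.1,0,0,0,0,0,0.4,0,0,0,0,0,0.8,0,0,0,0,0,0.9,0,0,0]

```text
time: 5.05
tool_pos: [0.4547, 0.3464, 0.1104]
tool_rot: [3.134, -0.003, 1.707]
contact_force: [2.2, 0.5, -1.2]
opening: 0.0547
```

>>> jog_arm:
  deltas: [0.09,-0.2,0,0,0,0.07,0.17,-0.4,0,0,0,0.14,0.26,-0.6,0,0,0,0.21,0.34,-0.8,0,0,0,0.28]

```text
time: 5.38
tool_pos: [0.4867, 0.2642, 0.1052]
tool_rot: [3.141, 0.0, 2.153]
contact_force: [1.1, -0.0, -1.3]
opening: 0.0549
```

>>> jog_arm:
  deltas: [0.09,-0.2,0,0,0,0.07,0.17,-0.4,0,0,0,0.14,0.26,-0.6,0,0,0,0.21,0.34,-0.8,0,0,0,0.28]

```text
time: 5.72
tool_pos: [0.5208, 0.184, 0.105]
tool_rot: [3.141, -0.0, 2.592]
contact_force: [1.0, 0.4, -1.0]
opening: 0.0547
```

>>> jog_arm:
  deltas: [0.09,-0.2,0,0,0,0.08,0.17,-0.4,0,0,0,0.16,0.26,-0.6,0,0,0,0.24,0.34,-0.8,0,0,0,0.32,0.35,-0.82,0,0,0,0.338]

```text
time: 6.13
tool_pos: [0.5568, 0.0998, 0.105]
tool_rot: [-3.141, 0.001, 3.122]
contact_force: [0.0, 0.6, 0.1]
opening: 0.0546
```

>>> jog_arm:
  deltas: [0,0,0,0,0,0,0,0,0,0,0,0,0,0,0,0,0,0]

```text
time: 6.38
tool_pos: [0.5551, 0.1035, 0.1048]
tool_rot: [3.141, -0.0, 3.117]
contact_force: [-1.1, 0.3, -0.7]
opening: 0.055
```

>>> jog_arm:
  deltas: [0.007,-0.005,-0.2,0,0,0,0.007,-0.005,-0.4,0,0,0,0.007,-0.005,-0.55,0,0,0,0.007,-0.005,-0.64,0,0,0,0.007,-0.005,-0.69,0,0,0]

```text
time: 6.8
tool_pos: [0.5554, 0.1032, 0.0346]
tool_rot: [3.142, -0.002, 3.118]
contact_force: [-0.6, -0.8, 0.4]
opening: 0.0547
```

>>> jog_arm:
  deltas: [0,0,-0.03,0,0,0,0,0,-0.05,0,0,0,0,0,-0.053,0,0,0,0,0,-0.053,0,0,0,0,0,-0.053,0,0,0]

```text
time: 7.22
tool_pos: [0.5566, 0.1025, 0.0311]
tool_rot: [3.141, 0.001, 3.117]
contact_force: [-0.4, 0.3, -1.1]
opening: 0.0549
```

>>> jog_arm:
  deltas: [0,0,-0.01,0,0,0,0,0,-0.01,0,0,0,0,0,-0.01,0,0,0]

```text
time: 7.47
tool_pos: [0.5567, 0.1025, 0.03]
tool_rot: [3.141, 0.001, 3.117]
contact_force: [0.7, 0.0, 2.6]
opening: 0.0545
```

>>> jog_arm:
  deltas: [0,0,0,0,0,0,0,0,0,0,0,0,0,0,0,0,0,0,0,0,0,0,0,0,0,0,0,0,0,0]
  claw: 0.85

```text
time: 7.88
tool_pos: [0.5561, 0.1025, 0.0293]
tool_rot: [3.142, -0.0, 3.117]
contact_force: [-0.1, 0.4, 0.1]
opening: 0.0779
```

>>> jog_arm:
  deltas: [0,0,0.2,0,0,0,0,0,0.6,0,0,0,0,0,1.0,0,0,0,0,0,1.0,0,0,0]
  claw: 1

```text
time: 8.22
tool_pos: [0.5603, 0.1028, 0.137]
tool_rot: [3.141, 0.013, 3.118]
contact_force: [1.4, -0.6, 1.0]
opening: 0.0915
```

>>> jog_arm:
  deltas: [0.4,-0.3,0.3,0,0,0,0.8,-0.6,0.6,0,0,0,0.8,-0.6,0.6,0,0,0,0.8,-0.6,0.6,0,0,0,0.8,-0.6,0.6,0,0,0]

```text
time: 8.63
tool_pos: [0.6373, 0.0414, 0.1898]
tool_rot: [3.141, 0.002, 3.116]
contact_force: [-0.4, 0.0, -0.5]
opening: 0.0918
```

```bash
python3 - <<'E'
from h import *
p,im=shot("w4")
for t in (6,9,13): print(*top(p,im,(.530,.103,.033),t))
o=robot.observe();print(o['tool_pos'],o['tool_rot'])
E
```

```text
(394, 96) area 294184.5 px x 0 639 y 0 479
[786.7  26. ] [ 828.6 1408.7] 1.5504
(394, 96) area 295510.5 px x 0 639 y 0 479
[786.7  26. ] [ 828.6 1408.7] 1.5504
(394, 96) area 301899.0 px x 0 639 y 0 479
[786.7  26. ] [ 828.6 1408.7] 1.5504
[0.63585382 0.04231586 0.1886718 ] [ 3.14119440e+00 -1.11082262e-03  3.11669686e+00]
```

View pics/w4.png

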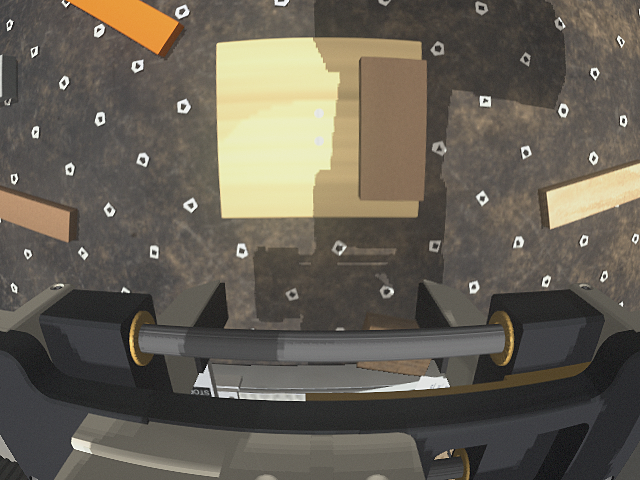

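The broad piece lies along the board's left edge at px (360–427, 57–200), with the board at (217–421, 39–218). I measure both.

```bash
cat >> h.py <<'E'
def fixed(p,im,X,tol):
    s=tuple(int(v) for v in np.round(proj(p,np.array(X))))
    m=np.zeros((482,642),np.uint8); g=cv2.GaussianBlur(im,(3,3),0)
    cv2.floodFill(g,m,s,0,(tol,)*3,(tol,)*3,4|cv2.FLOODFILL_FIXED_RANGE|cv2.FLOODFILL_MASK_ONLY|(255<<8))
    m=cv2.morphologyEx(m[1:-1,1:-1],cv2.MORPH_OPEN,np.ones((5,5)))
    ct=max(cv2.findContours(m,0,1)[0],key=cv2.contourArea)[:,0]
    print(s,'area',cv2.contourArea(ct),'px x',ct[:,0].min(),ct[:,0].max(),'y',ct[:,1].min(),ct[:,1].max())
    return rect(cast(p,ct,X[2],True))
E
python3 - <<'E'
from h import *
p=robot.camera_params('wrist'); im=cv2.imread("pics/w4.png")
for t in (14,18,24): print('broad',*fixed(p,im,(.550,.103,.033),t))
for t in (35,50): print('board+',*comp(p,im,(.55,.0,.015),t))
for y in (57+10,125,190): print(y,im[y,340:440:4].sum(1).tolist()[0:25])
E
```

```text
(394, 122) area 8881.0 px x 361 425 y 57 200
broad [555.5 103. ] [ 53.4 118.7] -0.0141
(394, 122) area 8973.5 px x 361 425 y 57 200
broad [555.4 103. ] [ 53.6 118.7] -0.0123
(394, 122) area 9065.0 px x 361 426 y 57 201
broad [555.7 103.2] [ 54.  119.8] -0.0204
area 36848.0 px x 216 426 y 37 218
board+ [553.4  44. ] [159.7 182.6] 1.549Traceback (most recent call last):
  File "<stdin>", line 4, in <module>
  File "h.py", line 38, in comp
    ct=max(ct,key=cv2.contourArea)[:,0]
       ~~~^^^^^^^^^^^^^^^^^^^^^^^^
ValueError: max() iterable argument is empty
```

```bash
cat >> h.py <<'E'
B=np.array([.554,.041]); YAW=-0.0237
def W(bx,by,z): # board mm -> world m (nominal frame B,YAW)
    c,s=np.cos(YAW),np.sin(YAW); return np.array([B[0]+(c*bx-s*by)/1e3,B[1]+(s*bx+c*by)/1e3,z])
def edge(p,im,axis,at,around,z,span=8):
    "board-frame coordinate (mm) of the strongest brightness step along board axis 'x'/'y', at the other coord, near 'around'"
    s=np.arange(around-span,around+span,.2)
    P=np.array([proj(p,W(v,at,z) if axis=='x' else W(at,v,z)) for v in s],np.float32)
    g=cv2.GaussianBlur(im,(3,3),0).astype(np.float32)
    v=cv2.remap(g,P[:,:1].copy(),P[:,1:].copy(),cv2.INTER_LINEAR)[:,0]
    d=np.linalg.norm(v[6:]-v[:-6],axis=1); w=d*(d>.5*d.max()); i=d.argmax()
    k=np.abs(np.arange(len(d))-i)<10; w=w*k
    return round(float((s[3:-3]*w).sum()/w.sum()),1)
E
python3 - <<'E'
from h import *
p=robot.camera_params('wrist'); im=cv2.imread("pics/w4.png")
e=lambda *a,**k:edge(p,im,*a,**k)
print('board L',[e('y',x,90,.015) for x in(-74,-70,-67,67,70,74)])
print('board R',[e('y',x,-90,.015) for x in(-60,-30,0,30,60)])
print('board F',[e('x',y,-80,.015) for y in(-70,-40,-10,60,80)])
print('board B',[e('x',y,80,.015) for y in(-70,-40,-10,60,80)])
print('broad L',[e('y',x,90,.033) for x in(-50,-25,0,25,50)])
print('broad R',[e('y',x,35,.033) for x in(-50,-25,0,25,50)])
print('broad F',[e('x',y,-60,.033) for y in(45,62,80)])
print('broad B',[e('x',y,60,.033) for y in(45,62,80)])
im=cv2.imread("pics/w2.png")
E
```

```text
board L [89.7, 89.9, 89.8, 90.2, 90.1, 90.0]
board R [-87.9, -87.7, -87.8, -87.6, -87.5]
board F [-79.7, -79.8, -79.9, -80.0, -80.1]
board B [78.1, 78.1, 77.9, 78.0, 78.0]
broad L [89.2, 89.4, 89.2, 89.6, 89.5]
broad R [33.1, 33.2, 33.1, 33.1, 33.2]
broad F [-59.4, -59.5, -59.5]
broad B [59.6, 59.8, 59.4]
```

Relative to the board, the broad piece is about 0.5 mm inside flush, 1 mm towards the back, and parallel. That is good enough, so on to the pale piece.

>>> jog_arm:
  deltas: [-0.02,0.76,0,0,0,-0.274,-0.02,0.76,0,0,0,-0.274,-0.02,0.76,0,0,0,-0.274,-0.02,0.76,0,0,0,-0.274]

```text
time: 9.02
tool_pos: [0.6322, 0.1218, 0.188]
tool_rot: [-3.141, -0.003, 2.685]
contact_force: [0.0, -1.0, -0.4]
opening: 0.0919
```

>>> jog_arm:
  deltas: [-0.02,0.76,0,0,0,-0.274,-0.02,0.76,0,0,0,-0.274,-0.02,0.76,0,0,0,-0.274,-0.02,0.76,0,0,0,-0.274]

```text
time: 9.35
tool_pos: [0.63, 0.1978, 0.1879]
tool_rot: [-3.139, -0.002, 2.255]
contact_force: [-0.2, -1.0, -0.5]
opening: 0.0915
```

>>> jog_arm:
  deltas: [-0.02,0.76,0,0,0,-0.274,-0.02,0.76,0,0,0,-0.274,-0.02,0.76,0,0,0,-0.274,-0.02,0.76,0,0,0,-0.274,-0.02,0.76,0,0,0,-0.274]

```text
time: 9.77
tool_pos: [0.6283, 0.272, 0.188]
tool_rot: [-3.139, 0.0, 1.827]
contact_force: [-0.1, -0.0, -0.2]
opening: 0.0919
```

```bash
python3 - <<'E'
from h import *
p,im=shot("w5")
for t in (25,35,45): print(*comp(p,im,(.608,.345,.018),t))
for t in (30,40): print(*fixed(p,im,(.608,.345,.018),t))
o=robot.observe();print(o['tool_pos'],o['tool_rot'])
E
```

```text
area 17371.5 px x 266 477 y 0 225
[657.5 381.1] [162.7 212.5] 0.64
area 6506.5 px x 299 348 y 42 225
[609.8 345.8] [ 41.3 159.2] -1.3103Traceback (most recent call last):
  File "<stdin>", line 3, in <module>
  File "h.py", line 38, in comp
    ct=max(ct,key=cv2.contourArea)[:,0]
       ~~~^^^^^^^^^^^^^^^^^^^^^^^^
ValueError: max() iterable argument is empty
```

View pics/w5.png

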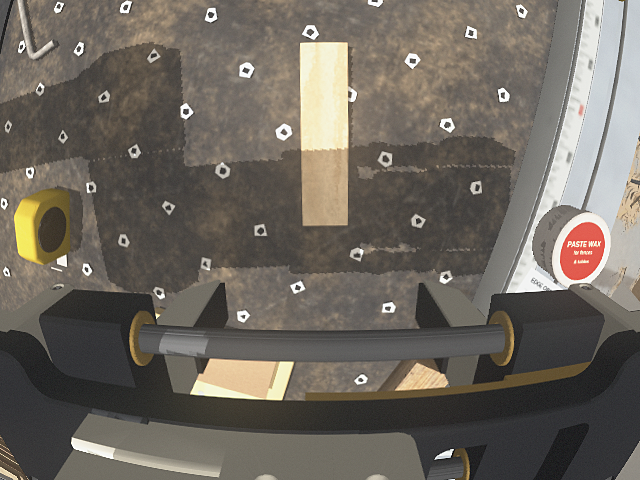

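>>> jog_arm:
  deltas: [-0.1,0.37,-0.45,0,0,0,-0.198,0.735,-0.9,0,0,0,-0.198,0.735,-0.9,0,0,0,-0.198,0.735,-0.9,0,0,0]

```text
time: 10.15
tool_pos: [0.6047, 0.3463, 0.092]
tool_rot: [-3.129, 0.0, 1.832]
contact_force: [-0.3, -0.6, -0.6]
opening: 0.0919
```

>>> jog_arm:
  deltas: [0,0,-0.2,0,0,0,0,0,-0.4,0,0,0,0,0,-0.4,0,0,0,0,0,-0.4,0,0,0,0,0,-0.4,0,0,0]

```text
time: 10.57
tool_pos: [0.6111, 0.3437, 0.0609]
tool_rot: [3.14, -0.0, 1.827]
contact_force: [0.3, 0.8, 0.1]
opening: 0.0915
```

>>> jog_arm:
  deltas: [-0.015,0.012,-0.15,0,0,0,-0.015,0.012,-0.3,0,0,0,-0.015,0.012,-0.43,0,0,0,-0.015,0.012,-0.43,0,0,0,-0.015,0.012,-0.43,0,0,0]

```text
time: 10.98
tool_pos: [0.609, 0.345, 0.0167]
tool_rot: [-3.141, 0.0, 1.826]
contact_force: [-1.0, 0.2, 0.1]
opening: 0.092
```

>>> jog_arm:
  deltas: [0,0,0,0,0,0,0,0,0,0,0,0,0,0,0,0,0,0]

```text
time: 11.23
tool_pos: [0.6096, 0.3454, 0.0176]
tool_rot: [3.14, -0.0, 1.826]
contact_force: [-0.2, 0.6, -0.7]
opening: 0.0918
```

>>> jog_arm:
  deltas: [0,0,-0.03,0,0,0,0,0,-0.03,0,0,0,0,0,-0.03,0,0,0]

```text
time: 11.48
tool_pos: [0.6088, 0.3451, 0.0133]
tool_rot: [-3.141, 0.0, 1.826]
contact_force: [0.1, 0.0, -0.4]
opening: 0.0914
```

>>> jog_arm:
  deltas: [0,0,0,0,0,0,0,0,0,0,0,0,0,0,0,0,0,0,0,0,0,0,0,0,0,0,0,0,0,0]
  claw: 0

```text
time: 11.9
tool_pos: [0.6089, 0.3452, 0.0135]
tool_rot: [3.141, 0.0, 1.826]
contact_force: [-0.3, -0.4, -0.0]
opening: 0.0632
```

>>> jog_arm:
  deltas: [0,0,0,0,0,0,0,0,0,0,0,0,0,0,0,0,0,0,0,0,0,0,0,0,0,0,0,0,0,0]

```text
time: 12.32
tool_pos: [0.609, 0.3452, 0.0135]
tool_rot: [3.141, -0.0, 1.826]
contact_force: [1.6, 0.1, 0.2]
opening: 0.0398
```

>>> jog_arm:
  deltas: [0,0,0.1,0,0,0,0,0,0.4,0,0,0,0,0,0.8,0,0,0,0,0,1.0,0,0,0]

```text
time: 12.65
tool_pos: [0.6103, 0.3458, 0.1186]
tool_rot: [3.136, -0.001, 1.826]
contact_force: [1.2, 0.7, -0.0]
opening: 0.0396
```

>>> jog_arm:
  deltas: [-0.03,-0.23,0,0,0,0.05,-0.07,-0.47,0,0,0,0.1,-0.1,-0.7,0,0,0,0.15,-0.14,-0.94,0,0,0,0.206]

```text
time: 12.98
tool_pos: [0.5947, 0.2504, 0.1144]
tool_rot: [3.141, 0.0, 2.154]
contact_force: [-0.4, -0.6, -1.0]
opening: 0.0398
```

>>> jog_arm:
  deltas: [-0.03,-0.23,0,0,0,0.05,-0.07,-0.47,0,0,0,0.1,-0.1,-0.7,0,0,0,0.15,-0.14,-0.94,0,0,0,0.206]

```text
time: 13.32
tool_pos: [0.5808, 0.1562, 0.1143]
tool_rot: [3.141, 0.001, 2.478]
contact_force: [-0.3, -0.9, -0.3]
opening: 0.0398
```

>>> jog_arm:
  deltas: [-0.03,-0.23,0,0,0,0.05,-0.07,-0.47,0,0,0,0.1,-0.1,-0.7,0,0,0,0.15,-0.14,-0.94,0,0,0,0.206]

```text
time: 13.65
tool_pos: [0.5668, 0.0622, 0.1143]
tool_rot: [3.141, 0.001, 2.801]
contact_force: [0.7, -0.1, -0.0]
opening: 0.0399
```

>>> jog_arm:
  deltas: [-0.03,-0.23,0,0,0,0.05,-0.07,-0.47,0,0,0,0.1,-0.1,-0.7,0,0,0,0.15,-0.14,-0.93,0,0,0,0.206,-0.14,-0.93,0,0,0,0.206]

```text
time: 14.07
tool_pos: [0.5526, -0.0334, 0.1142]
tool_rot: [-3.14, 0.001, 3.122]
contact_force: [0.1, 0.2, -0.4]
opening: 0.04
```

>>> jog_arm:
  deltas: [0,0,0,0,0,0,0,0,0,0,0,0,0,0,0,0,0,0,0,0,0,0,0,0]

```text
time: 14.4
tool_pos: [0.553, -0.0288, 0.1136]
tool_rot: [3.141, 0.0, 3.121]
contact_force: [0.4, -0.0, -0.4]
opening: 0.0396
```

>>> jog_arm:
  deltas: [0.006,-0.007,-0.25,0,0,-0.002,0.006,-0.007,-0.5,0,0,-0.002,0.006,-0.007,-0.68,0,0,-0.002,0.006,-0.007,-0.75,0,0,-0.002,0.006,-0.007,-0.79,0,0,-0.002]

```text
time: 14.82
tool_pos: [0.553, -0.0297, 0.0333]
tool_rot: [3.141, -0.002, 3.118]
contact_force: [0.3, -0.9, -0.9]
opening: 0.0395
```

>>> jog_arm:
  deltas: [0,0,-0.02,0,0,0,0,0,-0.04,0,0,0,0,0,-0.045,0,0,0,0,0,-0.045,0,0,0,0,0,-0.045,0,0,0]

```text
time: 15.23
tool_pos: [0.554, -0.0306, 0.0307]
tool_rot: [-3.141, 0.001, 3.117]
contact_force: [1.1, 0.4, -0.8]
opening: 0.0397
```

>>> jog_arm:
  deltas: [0,0,0,0,0,0,0,0,0,0,0,0,0,0,0,0,0,0]

```text
time: 15.48
tool_pos: [0.5536, -0.0306, 0.0302]
tool_rot: [3.142, 0.0, 3.117]
contact_force: [-0.1, 0.3, -1.2]
opening: 0.0398
```

>>> jog_arm:
  deltas: [0,0.01,0,0,0,0,0,0.01,-0.01,0,0,0,0,0.01,-0.017,0,0,0,0,0.01,-0.017,0,0,0,0,0.01,-0.017,0,0,0]

```text
time: 15.9
tool_pos: [0.5536, -0.0294, 0.0284]
tool_rot: [3.141, 0.0, 3.118]
contact_force: [-1.6, 1.1, 2.9]
opening: 0.0396
```

>>> jog_arm:
  deltas: [0,0,0,0,0,0,0,0,0,0,0,0,0,0,0,0,0,0,0,0,0,0,0,0,0,0,0,0,0,0]
  claw: 0.75

```text
time: 16.32
tool_pos: [0.5535, -0.0295, 0.0282]
tool_rot: [3.142, -0.0, 3.117]
contact_force: [-0.2, -0.1, -0.2]
opening: 0.0671
```

>>> jog_arm:
  deltas: [0,0,0.2,0,0,0,0,0,0.6,0,0,0,0,0,1.0,0,0,0,0,0,1.0,0,0,0]

```text
time: 16.65
tool_pos: [0.5576, -0.0302, 0.1356]
tool_rot: [-3.14, 0.013, 3.118]
contact_force: [1.6, 0.4, 0.9]
opening: 0.0689
```

>>> jog_arm:
  deltas: [0.4,0.3,0.3,0,0,0,0.8,0.7,0.6,0,0,0,0.8,0.7,0.6,0,0,0,0.8,0.7,0.6,0,0,0,0.8,0.7,0.6,0,0,0]
  claw: 1

```text
time: 17.07
tool_pos: [0.6346, 0.0417, 0.1887]
tool_rot: [-3.142, 0.002, 3.12]
contact_force: [-0.9, 0.1, -0.8]
opening: 0.091
```

```bash
python3 - <<'E'
from h import *
p,im=shot("w6"); o=robot.observe();print(o['tool_pos'],o['tool_rot'])
e=lambda *a,**k:edge(p,im,*a,**k)
print('board L',[e('y',x,90,.015) for x in(-74,-70,-67,67,70,74)])
print('board F',[e('x',y,-80,.015) for y in(-40,-10,20,60,80)])
print('board B',[e('x',y,80,.015) for y in(-40,-10,20,60,80)])
print('broad L',[e('y',x,90,.033) for x in(-50,-25,0,25,50)])
print('broad F',[e('x',y,-60,.033) for y in(45,62,80)])
print('broad B',[e('x',y,60,.033) for y in(45,62,80)])
print('pale R',[e('y',x,-90,.033) for x in(-70,-40,0,40,70)])
print('pale L',[e('y',x,-50,.033) for x in(-70,-40,0,40,70)])
print('pale F',[e('x',y,-80,.033) for y in(-80,-70,-60)])
print('pale B',[e('x',y,80,.033) for y in(-80,-70,-60)])
print('board R',[e('y',x,-90,.015) for x in(-70,-40,0,40,70)])
E
```

```text
[0.6331675  0.0407662  0.18752173] [-3.14133134e+00 -8.85761769e-04  3.11871763e+00]
board L [88.7, 88.7, 88.6, 88.8, 88.8, 88.8]
board F [-78.2, -78.2, -78.1, -78.2, -78.2]
board B [80.3, 80.2, 80.3, 80.1, 80.0]
broad L [88.1, 88.1, 88.1, 88.2, 88.2]
broad F [-57.7, -57.7, -57.8]
broad B [61.8, 61.7, 61.5]
pale R [-90.4, -90.4, -90.2, -90.3, -90.2]
pale L [-50.7, -50.6, -50.7, -50.5, -50.6]
pale F [-80.1, -80.1, -80.3]
pale B [79.2, 79.1, 79.1]
board R [-95.8, -95.8, -95.8, -95.8, -95.7]
```

View pics/w6.png

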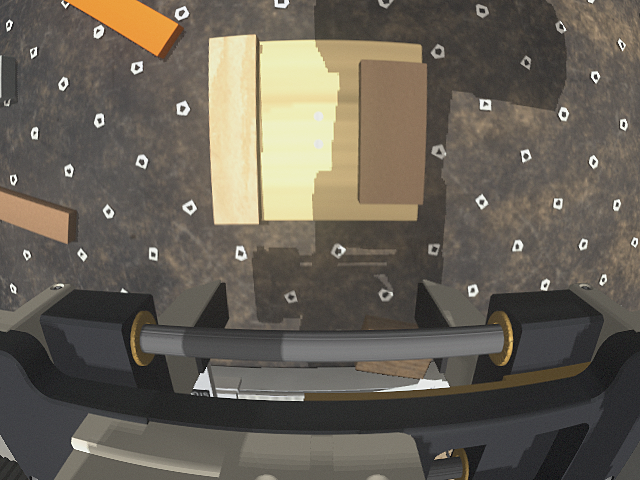

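The pale piece lies along the right edge. Measured errors are about 1 mm sideways (broad roughly 1 mm inside, pale about 0.7 mm outside), with long-axis offsets of +1.0 and -1.5 mm. That is acceptable, so I go for the slat.

>>> jog_arm:
  deltas: [-0.1,-0.87,0,0,0,-0.234,-0.1,-0.87,0,0,0,-0.234,-0.1,-0.87,0,0,0,-0.234,-0.1,-0.87,0,0,0,-0.234]

```text
time: 17.45
tool_pos: [0.6217, -0.05, 0.187]
tool_rot: [-3.141, -0.003, 2.741]
contact_force: [-0.4, -0.3, -0.3]
opening: 0.0916
```

>>> jog_arm:
  deltas: [-0.1,-0.87,0,0,0,-0.234,-0.1,-0.87,0,0,0,-0.234,-0.1,-0.87,0,0,0,-0.234,-0.1,-0.87,0,0,0,-0.234]

```text
time: 17.78
tool_pos: [0.6123, -0.1354, 0.1873]
tool_rot: [-3.141, -0.002, 2.378]
contact_force: [0.9, -0.1, -0.3]
opening: 0.0922
```

>>> jog_arm:
  deltas: [-0.1,-0.87,0,0,0,-0.234,-0.1,-0.87,0,0,0,-0.234,-0.1,-0.87,0,0,0,-0.234,-0.1,-0.87,0,0,0,-0.234]

```text
time: 18.12
tool_pos: [0.6029, -0.2212, 0.1874]
tool_rot: [-3.141, -0.001, 2.014]
contact_force: [-0.4, 0.6, -0.2]
opening: 0.0919
```

>>> jog_arm:
  deltas: [-0.1,-0.87,0,0,0,-0.234,-0.1,-0.87,0,0,0,-0.234,-0.1,-0.87,0,0,0,-0.234,-0.1,-0.87,0,0,0,-0.234]

```text
time: 18.45
tool_pos: [0.5934, -0.3073, 0.1875]
tool_rot: [-3.141, -0.001, 1.65]
contact_force: [0.3, 0.7, -0.3]
opening: 0.0917
```

>>> jog_arm:
  deltas: [-0.1,-0.87,0.1,0,0,-0.234,-0.1,-0.87,0.1,0,0,-0.234,-0.1,-0.87,0.1,0,0,-0.234,-0.1,-0.87,0.1,0,0,-0.234,-0.1,-0.87,0.1,0,0,-0.234]

```text
time: 18.87
tool_pos: [0.5844, -0.3917, 0.1978]
tool_rot: [-3.141, -0.002, 1.291]
contact_force: [-1.0, 0.5, -0.9]
opening: 0.0917
```

>>> jog_arm:
  deltas: [0,0,0,0,0,0,0,0,0,0,0,0,0,0,0,0,0,0,0,0,0,0,0,0]

```text
time: 19.2
tool_pos: [0.584, -0.3933, 0.1984]
tool_rot: [3.142, -0.0, 1.283]
contact_force: [-0.1, 0.1, 1.0]
opening: 0.0913
```

```bash
python3 - <<'E'
from h import *
p,im=shot("w7"); o=robot.observe();print(o['tool_pos'],o['tool_rot'])
for t in (30,45,60): print(*comp(p,im,(.607,-.320,.016),t))
for t in (20,30,40): print(*fixed(p,im,(.607,-.320,.016),t))
E
```

```text
[ 0.58386668 -0.3936433   0.1984194 ] [ 3.14142012e+00 -3.70502657e-05  1.28221225e+00]
area 8381.5 px x 305 344 y 27 245
[ 606.8 -323.6] [ 35.2 198.8] 1.2829
area 8217.5 px x 305 344 y 27 244
[ 607.1 -323.2] [ 34.8 198. ] 1.2784Traceback (most recent call last):
  File "<stdin>", line 3, in <module>
  File "h.py", line 38, in comp
    ct=max(ct,key=cv2.contourArea)[:,0]
       ~~~^^^^^^^^^^^^^^^^^^^^^^^^
ValueError: max() iterable argument is empty
```

View pics/w7.png

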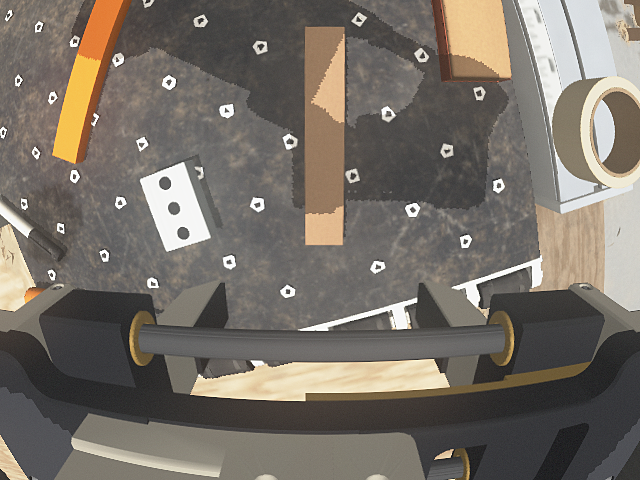

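>>> jog_arm:
  deltas: [0.11,0.35,-0.45,0,0,0,0.22,0.7,-0.95,0,0,0,0.22,0.7,-0.95,0,0,0,0.22,0.7,-0.95,0,0,0]

```text
time: 19.58
tool_pos: [0.6036, -0.318, 0.0962]
tool_rot: [-3.13, -0.005, 1.284]
contact_force: [-0.1, 0.9, -2.1]
opening: 0.0921
```

>>> jog_arm:
  deltas: [0,0,-0.3,0,0,0,0,0,-0.6,0,0,0,0,0,-0.6,0,0,0,0,0,-0.6,0,0,0,0,0,-0.6,0,0,0]

```text
time: 20.0
tool_pos: [0.6064, -0.3255, 0.0453]
tool_rot: [3.139, 0.001, 1.28]
contact_force: [0.2, 0.2, 0.7]
opening: 0.092
```

>>> jog_arm:
  deltas: [0,0,0,0,0,0,0,0,0,0,0,0,0,0,0,0,0,0]

```text
time: 20.25
tool_pos: [0.6062, -0.3251, 0.045]
tool_rot: [3.139, 0.001, 1.28]
contact_force: [-0.5, 0.3, 0.2]
opening: 0.092
```

>>> jog_arm:
  deltas: [0,0.017,-0.15,0,0,0,0,0.017,-0.28,0,0,0,0,0.017,-0.315,0,0,0,0,0.017,-0.315,0,0,0,0,0.017,-0.315,0,0,0]

```text
time: 20.67
tool_pos: [0.6054, -0.3228, 0.0116]
tool_rot: [-3.141, -0.0, 1.28]
contact_force: [0.1, -0.2, 0.1]
opening: 0.0919
```

>>> jog_arm:
  deltas: [0,0,0,0,0,0,0,0,0,0,0,0,0,0,0,0,0,0]

```text
time: 20.92
tool_pos: [0.6055, -0.3228, 0.0116]
tool_rot: [-3.141, -0.0, 1.28]
contact_force: [-0.2, -0.4, 0.2]
opening: 0.0922
```

>>> jog_arm:
  deltas: [0,0,0,0,0,0,0,0,0,0,0,0,0,0,0,0,0,0,0,0,0,0,0,0,0,0,0,0,0,0]
  claw: 0

```text
time: 21.33
tool_pos: [0.6056, -0.3228, 0.0118]
tool_rot: [3.141, 0.0, 1.28]
contact_force: [-0.0, -0.1, -0.0]
opening: 0.0631
```

>>> jog_arm:
  deltas: [0,0,0,0,0,0,0,0,0,0,0,0,0,0,0,0,0,0,0,0,0,0,0,0,0,0,0,0,0,0]

```text
time: 21.75
tool_pos: [0.6056, -0.3228, 0.0118]
tool_rot: [3.141, 0.0, 1.28]
contact_force: [0.4, 0.2, 0.4]
opening: 0.0345
```

>>> jog_arm:
  deltas: [0,0,0.1,0,0,0,0,0,0.4,0,0,0,0,0,0.8,0,0,0,0,0,1.0,0,0,0]

```text
time: 22.08
tool_pos: [0.6068, -0.3236, 0.1168]
tool_rot: [3.136, 0.002, 1.28]
contact_force: [0.8, -0.4, 0.7]
opening: 0.0348
```

>>> jog_arm:
  deltas: [-0.03,0.23,0,0,0,0.01,-0.06,0.46,0,0,0,0.02,-0.1,0.7,0,0,0,0.03,-0.127,0.91,0,0,0,0.0425]

```text
time: 22.42
tool_pos: [0.5923, -0.2305, 0.1126]
tool_rot: [3.141, -0.0, 1.347]
contact_force: [0.1, -0.5, -1.3]
opening: 0.035
```

>>> jog_arm:
  deltas: [-0.03,0.23,0,0,0,0.01,-0.06,0.46,0,0,0,0.02,-0.1,0.7,0,0,0,0.03,-0.127,0.91,0,0,0,0.0425]

```text
time: 22.75
tool_pos: [0.5797, -0.1394, 0.1125]
tool_rot: [3.141, -0.0, 1.414]
contact_force: [-0.3, -0.4, -0.4]
opening: 0.0347
```

>>> jog_arm:
  deltas: [-0.03,0.23,0,0,0,0.01,-0.06,0.46,0,0,0,0.02,-0.1,0.7,0,0,0,0.03,-0.127,0.91,0,0,0,0.0425]

```text
time: 23.08
tool_pos: [0.567, -0.0484, 0.1125]
tool_rot: [3.141, -0.0, 1.481]
contact_force: [1.0, -0.1, -0.3]
opening: 0.0346
```

>>> jog_arm:
  deltas: [-0.03,0.23,0,0,0,0.01,-0.06,0.46,0,0,0,0.02,-0.1,0.7,0,0,0,0.03,-0.127,0.91,0,0,0,0.0425,-0.127,0.91,0,0,0,0.0425]

```text
time: 23.5
tool_pos: [0.5539, 0.0447, 0.1125]
tool_rot: [-3.142, -0.001, 1.551]
contact_force: [-0.5, -0.0, -0.9]
opening: 0.0343
```

>>> jog_arm:
  deltas: [0,0,0,0,0,0,0,0,0,0,0,0,0,0,0,0,0,0,0,0,0,0,0,0]

```text
time: 23.83
tool_pos: [0.5549, 0.0402, 0.1119]
tool_rot: [3.141, 0.0, 1.545]
contact_force: [-1.1, -0.2, -1.3]
opening: 0.035
```

>>> jog_arm:
  deltas: [0,0.014,-0.2,0,0,0.001,0,0.014,-0.4,0,0,0.001,0,0.014,-0.55,0,0,0.001,0,0.014,-0.62,0,0,0.001,0,0.014,-0.64,0,0,0.001]

```text
time: 24.25
tool_pos: [0.554, 0.042, 0.0464]
tool_rot: [-3.139, -0.0, 1.547]
contact_force: [0.4, 1.6, -0.3]
opening: 0.035
```

>>> jog_arm:
  deltas: [0,0,0,0,0,0,0,0,0,0,0,0,0,0,0,0,0,0,0,0,0,0,0,0]

```text
time: 24.58
tool_pos: [0.5553, 0.0425, 0.0486]
tool_rot: [3.14, 0.0, 1.548]
contact_force: [0.1, -0.0, 0.3]
opening: 0.0348
```

>>> jog_arm:
  deltas: [0,-0.008,-0.01,0,0,0,0,-0.008,-0.025,0,0,0,0,-0.008,-0.035,0,0,0,0,-0.008,-0.035,0,0,0,0,-0.008,-0.035,0,0,0]

```text
time: 25.0
tool_pos: [0.5548, 0.0417, 0.0447]
tool_rot: [3.141, 0.0, 1.548]
contact_force: [-1.1, 0.2, 4.9]
opening: 0.0346
```

>>> jog_arm:
  deltas: [0,0,0,0,0,0,0,0,0,0,0,0,0,0,0,0,0,0]

```text
time: 25.25
tool_pos: [0.5549, 0.0417, 0.0447]
tool_rot: [3.141, 0.0, 1.548]
contact_force: [-1.3, -0.2, 6.1]
opening: 0.035
```

>>> jog_arm:
  deltas: [0,0,0.003,0,0,0,0,0,0.003,0,0,0,0,0,0.003,0,0,0,0,0,0.003,0,0,0,0,0,0.003,0,0,0]
  claw: 0.75

```text
time: 25.67
tool_pos: [0.5547, 0.0418, 0.0444]
tool_rot: [-3.141, -0.0, 1.548]
contact_force: [0.3, 0.5, 0.2]
opening: 0.0633
```

>>> jog_arm:
  deltas: [0,0,0.2,0,0,0,0,0,0.6,0,0,0,0,0,1.0,0,0,0,0,0,1.0,0,0,0]

```text
time: 26.0
tool_pos: [0.5588, 0.0417, 0.152]
tool_rot: [3.128, 0.0, 1.548]
contact_force: [1.4, 0.6, 0.9]
opening: 0.0691
```

>>> jog_arm:
  deltas: [0,-0.4,0.3,0,0,0,0,-0.8,0.7,0,0,0,0,-0.8,0.7,0,0,0,0,-0.8,0.7,0,0,0,0,-0.8,0.7,0,0,0]
  claw: 1

```text
time: 26.42
tool_pos: [0.555, -0.0389, 0.2149]
tool_rot: [3.14, 0.0, 1.546]
contact_force: [-0.3, 0.2, -0.5]
opening: 0.0913
```

>>> jog_arm:
  deltas: [0,0,0,0,0,0,0,0,0,0,0,0,0,0,0,0,0,0,0,0,0,0,0,0]

```text
time: 26.75
tool_pos: [0.5544, -0.0373, 0.2136]
tool_rot: [-3.14, -0.0, 1.549]
contact_force: [-0.5, 0.0, 0.4]
opening: 0.0917
```

```bash
python3 - <<'E'
from h import *
p,im=shot("w8"); o=robot.observe();print(o['tool_pos'],o['tool_rot'])
e=lambda *a,**k:edge(p,im,*a,**k)
print('board F',[e('x',y,-80,.015) for y in(-30,-10,20,70)])
print('board B',[e('x',y,80,.015) for y in(-30,-10,20,70)])
print('board L',[e('y',x,90,.015,span=5) for x in(-72,-67,67,72)])
print('broad L',[e('y',x,90,.033,span=5) for x in(-50,-30,30,50)])
print('pale R',[e('y',x,-90,.033,span=5) for x in(-70,-40,40,70)])
print('broad F,B',[e('x',y,s*60,.033,span=5) for s in(-1,1) for y in(50,75)])
print('pale F,B',[e('x',y,s*80,.033,span=5) for s in(-1,1) for y in(-80,-60)])
print('slat F',[e('x',y,-17.5,.049) for y in(-90,-50,0,50,90)])
print('slat B',[e('x',y,17.5,.049) for y in(-90,-50,0,50,90)])
print('slat L',[e('y',x,100,.049) for x in(-10,0,10)])
print('slat R',[e('y',x,-100,.049) for x in(-10,0,10)])
E
```

```text
[ 0.55449901 -0.03744951  0.21379061] [-3.14035383e+00 -3.04511483e-04  1.54935199e+00]
board F [-77.5, -77.2, -77.2, -77.3]
board B [81.0, 81.0, 80.9, 80.8]
board L [89.1, 89.2, 89.1, 89.3]
broad L [88.6, 88.6, 88.8, 88.8]
pale R [-90.2, -90.1, -90.2, -90.1]
broad F,B [-57.4, -57.2, 62.8, 63.6]
pale F,B [-79.4, -79.4, 79.5, 79.9]
slat F [-17.6, -16.9, -16.9, -17.4, -17.3]
slat B [17.6, 17.8, 17.9, 18.0, 17.9]
slat L [100.6, 100.6, 100.7]
slat R [-98.5, -93.2, -98.2]
```

View pics/w8.png

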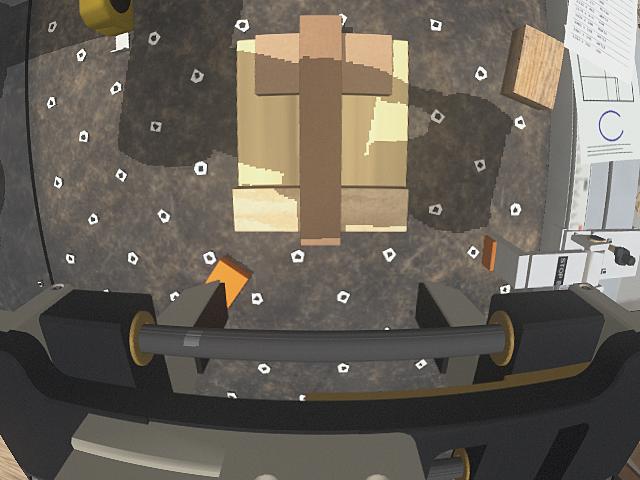

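The slat lies across both pieces, px x 300–341 and y 15–245. It is about 1.5 mm from the middle each way. Next the steel block.

>>> jog_arm:
  deltas: [-0.236,-0.956,0,0,0,0.008,-0.236,-0.956,0,0,0,0.008,-0.236,-0.956,0,0,0,0.008]

```text
time: 27.05
tool_pos: [0.5302, -0.137, 0.2142]
tool_rot: [-3.141, 0.002, 1.56]
contact_force: [1.3, 0.0, 0.5]
opening: 0.0918
```

>>> jog_arm:
  deltas: [-0.236,-0.956,0,0,0,0.008,-0.236,-0.956,0,0,0,0.008,-0.236,-0.956,0,0,0,0.008]

```text
time: 27.3
tool_pos: [0.5064, -0.2335, 0.2142]
tool_rot: [-3.141, 0.002, 1.571]
contact_force: [-0.4, 0.1, -0.1]
opening: 0.092
```

>>> jog_arm:
  deltas: [-0.236,-0.956,0,0,0,0.008,-0.236,-0.956,0,0,0,0.008,-0.236,-0.956,0,0,0,0.008]

```text
time: 27.55
tool_pos: [0.4826, -0.3293, 0.2141]
tool_rot: [-3.141, 0.002, 1.584]
contact_force: [-0.5, 0.6, -0.4]
opening: 0.092
```

>>> jog_arm:
  deltas: [-0.236,-0.956,-0.3,0,0,0.008,-0.236,-0.956,-0.3,0,0,0.008,-0.236,-0.956,-0.3,0,0,0.008,-0.236,-0.956,-0.3,0,0,0.008,-0.236,-0.956,-0.3,0,0,0.008]

```text
time: 27.97
tool_pos: [0.4599, -0.4207, 0.1835]
tool_rot: [-3.141, -0.002, 1.597]
contact_force: [-0.0, 0.4, -0.1]
opening: 0.0921
```

>>> jog_arm:
  deltas: [0,0,0,0,0,0,0,0,0,0,0,0,0,0,0,0,0,0,0,0,0,0,0,0]

```text
time: 28.3
tool_pos: [0.461, -0.4196, 0.1852]
tool_rot: [3.141, 0.001, 1.6]
contact_force: [-0.8, 0.4, -0.5]
opening: 0.0917
```

```bash
python3 - <<'E'
from h import *
p,im=shot("w9"); o=robot.observe();print(o['tool_pos'],o['tool_rot'])
for t in (25,40,60): print(*fixed(p,im,(.442,-.354,.025),t))
E
```

```text
[ 0.46090829 -0.41980531  0.18508565] [3.14097877e+00 5.00918000e-04 1.59990094e+00]
(301, 145) area 3122.5 px x 288 347 y 88 158
[ 455.4 -334.8] [48.4 57.1] 1.5697
(301, 145) area 3183.0 px x 288 347 y 87 158
[ 455.4 -334.5] [49.  57.4] 1.5609
(301, 145) area 3602.5 px x 287 348 y 87 164
[ 455.4 -337. ] [49.6 62.8] -1.5704
```

View pics/w9.png

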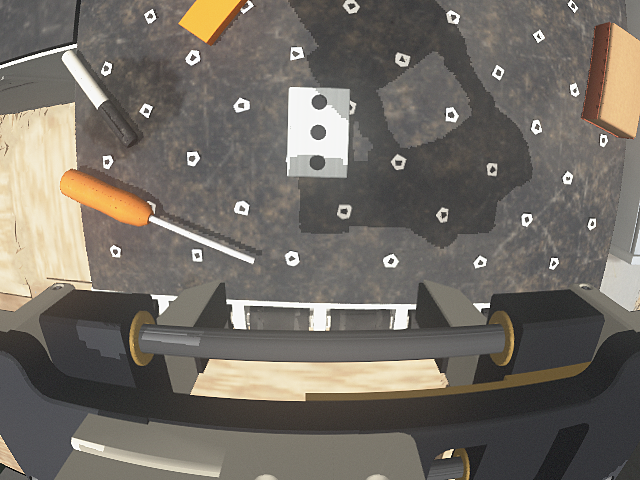

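```bash
python3 - <<'E'
from h import *
p=robot.camera_params('wrist')
w=cast(p,[(289,87.5),(350,88.5),(348,178),(287.5,176.5)],.025,True); print((w*1000).round(1)); print(w.mean(0),*rect(w))
E
```

```text
[[ 431.  -306.3   25. ]
 [ 480.4 -305.7   25. ]
 [ 481.4 -380.    25. ]
 [ 431.3 -380.2   25. ]]
[ 0.45603234 -0.34304777  0.025     ] [ 456.2 -343. ] [50.1 74.3] -1.5673
```

>>> jog_arm:
  deltas: [-0.03,0.38,-0.45,0,0,-0.013,-0.06,0.765,-0.9,0,0,-0.013,-0.06,0.765,-0.9,0,0,-0.013,-0.06,0.765,-0.9,0,0,-0.013]

```text
time: 28.68
tool_pos: [0.4512, -0.3371, 0.0894]
tool_rot: [-3.133, -0.01, 1.581]
contact_force: [-0.1, 1.1, -0.9]
opening: 0.0921
```

>>> jog_arm:
  deltas: [0,0,-0.25,0,0,0,0,0,-0.5,0,0,0,0,0,-0.5,0,0,0,0,0,-0.5,0,0,0,0,0,-0.5,0,0,0]

```text
time: 29.1
tool_pos: [0.4551, -0.3449, 0.046]
tool_rot: [3.14, 0.002, 1.578]
contact_force: [-0.5, -0.5, -0.3]
opening: 0.0924
```

>>> jog_arm:
  deltas: [0,0,0,0,0,0,0,0,0,0,0,0,0,0,0,0,0,0]

```text
time: 29.35
tool_pos: [0.4548, -0.3446, 0.0457]
tool_rot: [3.14, 0.001, 1.578]
contact_force: [-0.1, 0.2, 0.2]
opening: 0.0922
```

>>> jog_arm:
  deltas: [0,0.013,-0.15,0,0,0,0,0.013,-0.28,0,0,0,0,0.013,-0.31,0,0,0,0,0.013,-0.31,0,0,0,0,0.013,-0.31,0,0,0]

```text
time: 29.77
tool_pos: [0.4546, -0.3431, 0.0141]
tool_rot: [3.141, 0.0, 1.578]
contact_force: [0.0, -0.9, 0.1]
opening: 0.0916
```

>>> jog_arm:
  deltas: [0,0,0,0,0,0,0,0,0,0,0,0,0,0,0,0,0,0]

```text
time: 30.02
tool_pos: [0.4546, -0.3431, 0.0142]
tool_rot: [3.141, 0.001, 1.578]
contact_force: [0.9, -0.1, -0.0]
opening: 0.0919
```

>>> jog_arm:
  deltas: [0,0,0,0,0,0,0,0,0,0,0,0,0,0,0,0,0,0,0,0,0,0,0,0,0,0,0,0,0,0]
  claw: 0
  newtons: 45

```text
time: 30.43
tool_pos: [0.4543, -0.3428, 0.0135]
tool_rot: [3.142, -0.0, 1.578]
contact_force: [-0.1, 0.8, -0.1]
opening: 0.0631
```

>>> jog_arm:
  deltas: [0,0,0,0,0,0,0,0,0,0,0,0,0,0,0,0,0,0,0,0,0,0,0,0,0,0,0,0,0,0]

```text
time: 30.85
tool_pos: [0.4547, -0.3429, 0.0136]
tool_rot: [3.141, 0.0, 1.578]
contact_force: [3.2, 0.2, -1.7]
opening: 0.0495
```

>>> jog_arm:
  deltas: [0,0,0.05,0,0,0,0,0,0.2,0,0,0,0,0,0.5,0,0,0,0,0,0.8,0,0,0,0,0,1.0,0,0,0]

```text
time: 31.27
tool_pos: [0.4539, -0.3427, 0.1153]
tool_rot: [-3.141, -0.0, 1.578]
contact_force: [1.2, -1.7, -6.6]
opening: 0.0495
```

>>> jog_arm:
  deltas: [0.06,0.24,0.1,0,0,0,0.12,0.48,0.1,0,0,0,0.19,0.72,0.1,0,0,0,0.25,0.96,0.2,0,0,-0.005]

```text
time: 31.6
tool_pos: [0.4773, -0.2447, 0.1315]
tool_rot: [-3.136, -0.004, 1.57]
contact_force: [-0.3, 1.3, -7.8]
opening: 0.0496
```

>>> jog_arm:
  deltas: [0.06,0.24,0,0,0,0,0.12,0.48,0,0,0,0,0.19,0.72,0,0,0,0,0.25,0.96,0,0,0,-0.005]

```text
time: 31.93
tool_pos: [0.5033, -0.1493, 0.1328]
tool_rot: [-3.139, -0.001, 1.562]
contact_force: [0.3, -0.5, -6.6]
opening: 0.0497
```

>>> jog_arm:
  deltas: [0.06,0.24,0,0,0,0,0.12,0.48,0,0,0,0,0.19,0.72,0,0,0,0,0.25,0.96,0,0,0,-0.005]

```text
time: 32.27
tool_pos: [0.5283, -0.0535, 0.1328]
tool_rot: [-3.139, -0.0, 1.554]
contact_force: [0.4, -0.4, -6.8]
opening: 0.0503
```

>>> jog_arm:
  deltas: [0.06,0.24,0,0,0,0,0.12,0.48,0,0,0,0,0.19,0.72,0,0,0,0,0.25,0.9,0,0,0,-0.005,0.25,0.96,0,0,0,-0.005]

```text
time: 32.68
tool_pos: [0.5539, 0.0437, 0.1327]
tool_rot: [-3.14, -0.001, 1.548]
contact_force: [-0.5, 0.5, -6.7]
opening: 0.05
```

>>> jog_arm:
  deltas: [0,0,0,0,0,0,0,0,0,0,0,0,0,0,0,0,0,0,0,0,0,0,0,0,0,0,0,0,0,0]

```text
time: 33.1
tool_pos: [0.5541, 0.0402, 0.1335]
tool_rot: [-3.141, 0.0, 1.545]
contact_force: [-0.4, 1.4, -7.4]
opening: 0.0497
```

>>> jog_arm:
  deltas: [0.005,0.011,-0.2,0,0,0.001,0.005,0.011,-0.4,0,0,0.001,0.005,0.011,-0.55,0,0,0.001,0.005,0.011,-0.64,0,0,0.001,0.005,0.011,-0.67,0,0,0.001]

```text
time: 33.52
tool_pos: [0.5539, 0.0418, 0.0651]
tool_rot: [-3.139, -0.0, 1.548]
contact_force: [-0.4, 0.8, -6.8]
opening: 0.0496
```

>>> jog_arm:
  deltas: [0,0,0,0,0,0,0,0,0,0,0,0,0,0,0,0,0,0,0,0,0,0,0,0]

```text
time: 33.85
tool_pos: [0.5555, 0.0422, 0.0676]
tool_rot: [3.14, 0.0, 1.548]
contact_force: [0.4, -0.2, -7.5]
opening: 0.0497
```

Still 5 mm above the slat, so I lower gently until contact.

>>> jog_arm:
  deltas: [-0.005,-0.01,-0.01,0,0,0,-0.005,-0.01,-0.02,0,0,0,-0.005,-0.01,-0.03,0,0,0,-0.005,-0.01,-0.04,0,0,0,-0.005,-0.01,-0.04,0,0,0]

```text
time: 34.27
tool_pos: [0.5544, 0.0413, 0.0626]
tool_rot: [3.141, 0.0, 1.548]
contact_force: [-0.6, 0.5, -6.0]
opening: 0.0495
```

>>> jog_arm:
  deltas: [0,0,-0.005,0,0,0,0,0,-0.007,0,0,0,0,0,-0.007,0,0,0,0,0,-0.007,0,0,0]

```text
time: 34.6
tool_pos: [0.5543, 0.0413, 0.0625]
tool_rot: [3.141, 0.0, 1.548]
contact_force: [-4.4, 0.3, 6.1]
opening: 0.0498
```

>>> jog_arm:
  deltas: [0,0,0.005,0,0,0,0,0,0.005,0,0,0,0,0,0.005,0,0,0,0,0,0.005,0,0,0,0,0,0.005,0,0,0]
  claw: 1

```text
time: 35.02
tool_pos: [0.5546, 0.0413, 0.0623]
tool_rot: [3.141, 0.0, 1.548]
contact_force: [-0.3, 0.4, -0.4]
opening: 0.0786
```

>>> jog_arm:
  deltas: [0,0,0.2,0,0,0,0,0,0.6,0,0,0,0,0,1.0,0,0,0,0,0,1.0,0,0,0]

```text
time: 35.35
tool_pos: [0.5584, 0.0412, 0.1699]
tool_rot: [3.128, 0.0, 1.548]
contact_force: [1.2, -0.7, 0.2]
opening: 0.0917
```

>>> jog_arm:
  deltas: [0,-0.4,0.3,0,0,0,0,-0.8,0.5,0,0,0,0,-0.8,0.5,0,0,0,0,-0.8,0.5,0,0,0,0,-0.8,0.5,0,0,0]

```text
time: 35.77
tool_pos: [0.5542, -0.0389, 0.212]
tool_rot: [3.141, -0.001, 1.546]
contact_force: [0.2, 0.6, -1.8]
opening: 0.0915
```

>>> jog_arm:
  deltas: [0,0,0,0,0,0,0,0,0,0,0,0,0,0,0,0,0,0,0,0,0,0,0,0]

```text
time: 36.1
tool_pos: [0.5541, -0.0378, 0.2117]
tool_rot: [-3.141, -0.0, 1.55]
contact_force: [0.2, 0.2, -0.5]
opening: 0.0919
```

```bash
python3 - <<'E'
from h import *
p,im=shot("w10")
e=lambda *a,**k:edge(p,im,*a,**k)
print('board F',[e('x',y,-80,.015) for y in(-30,-10,20,70)])
print('board B',[e('x',y,80,.015) for y in(-30,-10,20,70)])
print('broad L',[e('y',x,90,.033,span=5) for x in(-50,-30,30,50)])
print('pale R',[e('y',x,-90,.033,span=5) for x in(-70,-40,40,70)])
print('broad F,B',[e('x',y,s*60,.033,span=5) for s in(-1,1) for y in(50,75)])
print('pale F,B',[e('x',y,s*80,.033,span=5) for s in(-1,1) for y in(-80,-60)])
print('slat F,B',[e('x',y,s*17.5,.049,span=5) for s in(-1,1) for y in(-90,-50,60,90)])
print('slat L,R',[e('y',x,s*100,.049,span=5) for s in(1,-1) for x in(-10,10)])
print('steel F,B',[e('x',y,s*25,.074,span=5) for s in(-1,1) for y in(-30,-15,15,30)])
print('steel L,R',[e('y',x,s*37.5,.074,span=5) for s in(1,-1) for x in(-20,-12,12,20)])
cv2.imwrite("pics/side1.png",robot.read_camera("side")[:,:,::-1])
E
```

```text
board F [-77.1, -77.2, -77.5, -77.3]
board B [81.2, 80.9, 80.7, 80.7]
broad L [88.3, 88.4, 88.6, 88.5]
pale R [-90.2, -90.3, -90.1, -90.1]
broad F,B [-57.3, -57.1, 63.1, 63.7]
pale F,B [-79.4, -79.5, 79.7, 79.8]
slat F,B [-17.8, -17.1, -17.6, -17.1, 17.6, 17.6, 20.8, 18.1]
slat L,R [100.7, 100.6, -98.3, -98.4]
steel F,B [-25.0, -25.2, -25.2, -24.3, 24.8, 24.7, 24.7, 24.0]
steel L,R [37.3, 37.3, 37.2, 37.1, -41.5, -36.5, -36.5, -41.5]
```

View pics/w10.png

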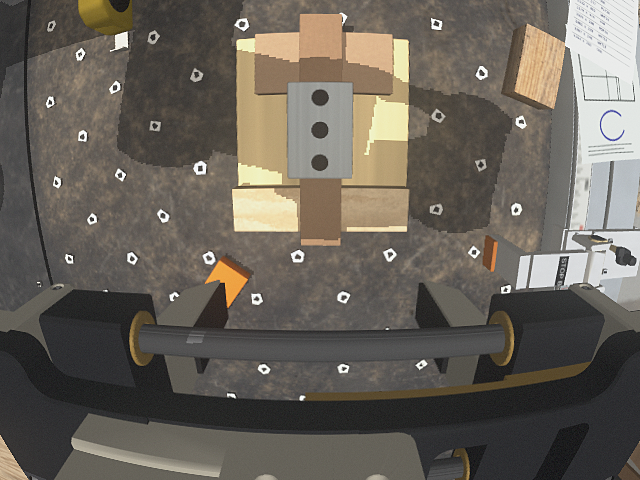

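View pics/side1.png

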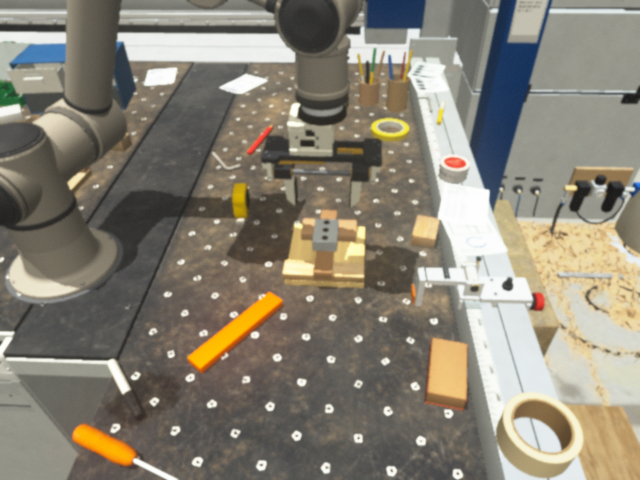

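Everything is in place and the gripper is clear. The chunky block, sanding block, tape and orange slat have not moved. I hand in.

```bash
python3 -c "
from cell import robot
print(robot.hand_in())"
```

```text
the job is handed in; nothing more can be done
None
```

The glue-up is set up as asked and handed in at about 36 s of the 104 s. I laid the broad piece on the left edge, the pale piece on the right edge, the slat across both and the steel block on the slat, in that order.

My last wrist-camera check, before hand-in, gave these errors; I judged them small enough to leave:

| Piece | Sideways | Front to back | Angle |
|---|---|---|---|
| Broad piece | about 0.5–1.4 mm inside flush | about 1 mm to the back | parallel to its edge |
| Pale piece | about 0.5–1.3 mm proud of its edge | about 1.7 mm to the front | parallel to its edge |
| Slat | about 1.5 mm off centre | about 1.5 mm to the front of centre | square to the board |
| Steel block | within 1 mm of the slat's middle | within 1 mm of the slat's middle | lengthwise along the slat |

- **Disagreements:** The camera readings of the board's position differed by about 2 mm between views, and the board's own edges measured about 1 % short. The flush figures are therefore only good to about 1 mm.
- **Other items:** The chunky block, sanding block, tape measure and orange slat stand where they were. The gripper was clear of everything at hand-in.

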